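Level a storage shelf with its levelling foot and hold the level pressed down

TASK

Lay the spirit level lengthways on the middle of the black shelf board and let go of it, then turn the knob of the shelf's levelling foot until the bubble rests between the two lines. With the bubble still between the lines, press the level firmly down onto the board from above, and finish while holding it pressed like that; leave the jar, the can and the carton where they stand.

Things in the scene. Friction and masses are not known exactly. Their poses are not given: they have to be found in the camera images.
- level: aluminium bar 26 mm wide (x), 206 long (y), 34 high, 0.25 kg, lying on the bench right of the shelf; origin at the centre of its underside, z up. Mid-top a green vial 68 mm long with a white bubble 16 mm long and two black cross lines 24 mm apart; flat metal ends from 36 to 100 mm either side of the middle can be pressed. It may lie either way round.
- bubble (a joint): position of the bubble along the level's +y, in m: 0 when centred, between the two lines (not over either) within 0.003 either way. It drifts to the higher end, 0.5 m per rad of slope (8.7 mm per degree), stops at 0.0235, and settles within about a second.
- shelf: tilting black board, top about 95 mm above the bench. Origin on its hinge axis, 10 mm below the top face, over two fixed legs; x along the hinge, +y along the board to the levelling foot. Board spans y -15 to 255, x -80 to 80 mm; a 44 mm wide tongue leads on to the foot's stem at y = 295. Starts sloping down to the foot by 1 to 2.5 degrees; pressing does not change the slope.
- board_top (a point): centre of the board's top face (board 160 by 270 mm); axes as shelf: +y towards the levelling foot, z normal to the face.
- knob_grip (a point): centre of the levelling foot's round grey ribbed knob, diameter 38 mm, 26 mm high (13 mm above and below this point), on a thin upright steel stem beyond the board's +y end. Its top is 144 mm above the bench, with over 20 mm of bare stem under it. It turns in place about the vertical without rising or sinking; this frame turns with it.
- foot_knob (a joint): turn of that knob in rad, clockwise from above positive, range -0.6 to 4.6, starts near 0, stays where left (0.12 N m to turn). Clockwise raises the foot end of the board: 0.013 rad of slope per rad of turn, moving the bubble 6.5 mm towards the foot. Where the board is level differs each time (1.5 to 3): only the bubble tells.
- jar: bystander: amber glass jar with brass lid, diameter 76 mm, 125 mm high, beyond the shelf; origin under its centre.
- can: bystander: food can, diameter 66 mm, 100 mm high; origin under its centre.
- carton: bystander: cardboard carton 90 by 130 by 70 mm high, left of the shelf; origin under its centre.
Not all that is in view belongs to the job. Several things have the shape of the level; the one meant has the colours described above.

How it is judged (in metres and radians):
On the way, in this order (a step that is already met when the one before it is completed fails the run):
1. the level lies lengthways on the board, let go (x of level in the frame of board_top between -0.06 and 0.06 m and y of level in the frame of board_top between -0.045 and 0.045 m and z of level in the frame of board_top between -0.004 and 0.004 m and angle between the y axis of level and the y axis of board_top, either way round below 0.26 rad and angle between the z axis of level and the z axis of board_top, either way round below 0.012 rad and contact force between each of the arm, the fingers and level below 0.2 N and linear speed of level below 0.02 m/s and velocity of joint bubble between -0.004 and 0.004 m/s), for 0.3 s.
2. the foot is turned until the bubble rests between the lines, the level lying free on the board (all of step 1 and value of joint bubble between -0.0035 and 0.0035 m), for 0.3 s.
At the end, for the whole second after the job is handed in: The level lies flat on the board (centre within 60 mm across, 45 mm along, 15 degrees), bubble within 3.5 mm of centre, and the robot still presses it: over 5.5 N between level and board (2.5 N is its weight), at least 2 N from the robot (x of level in the frame of board_top between -0.06 and 0.06 m and y of level in the frame of board_top between -0.045 and 0.045 m and z of level in the frame of board_top between -0.004 and 0.004 m and angle between the y axis of level and the y axis of board_top, either way round below 0.26 rad and angle between the z axis of level and the z axis of board_top, either way round below 0.012 rad and value of joint bubble between -0.0035 and 0.0035 m and contact force between level and shelf above 5.5 N and contact force between any of the fingers, the arm and level above 2 N); the arm keeps its last pose, push and grip.
It fails at once if the jar is moved by more than 30 mm or tipped (distance of jar from where it was at the start of the episode above 0.03 m or angle between jar's own z axis and vertical above 0.3 rad).
It fails at once if the can is moved by more than 30 mm or tipped (distance of can from where it was at the start of the episode above 0.03 m or angle between can's own z axis and vertical above 0.3 rad).
It fails at once if the carton is moved by more than 30 mm or tipped (distance of carton from where it was at the start of the episode above 0.03 m or angle between carton's own z axis and vertical above 0.3 rad).
It also fails if it takes over 64 s, if anything falls off the work surface, if the arm or the gripper's body presses on something with over 40 N, if the wrist force passes 120 N, or if a joint passes its speed limit or range.

ROBOT

A 6-joint arm with a two-finger parallel gripper is mounted at the origin on the work surface. World frame = base frame: x ahead of the robot, y to its left, z up, the work surface at z = 0. Lengths are in mm, angles in rad, forces in N, time in s.
With the tool pointing down it reaches from about 300 to 850 mm from the base axis. Payload 4.2 kg.
Tool frame: the origin (TCP) lies at the centre of the arm's flange, where the gripper is bolted on; the fingertips stand 191 mm ahead of it and the grasp point (between the pads) lies 172 mm ahead of it; z points along the fingers, y is the line along which they close (so a half turn about z gives the same grasp; the last joint's range is limited). The gripper opens to 91 mm and grips with 3 to 60 N. Pads are 32 mm wide; open, the fingers measure 118 mm over their backs; the gripper's body (76 mm by 178 mm) begins 60 mm behind the grasp point.
Start: joints at [-1.307, 0.32, 1.565, -0, 1.257, -0.02], TCP at [161.001, -551.998, 404.776] pointing down, gripper open.
Joint ranges: [-3.11, 3.11], [-0.84, 2.01], [0.21, 2.61], [-1.34, 4.49], [0.05, 2.63], [-2.56, 2.56]. Speed limits (rad/s): [2.57, 2.57, 3.14, 3.14, 3.14, 3.14].

INTERFACE

Orientations are given as a rotation vector (axis times angle).
In Python, from station import * gives the robot as it stands.
- The arm moves only by the tool jog_arm, never from a script. Its argument "commands" is one flat list of numbers, 6 for each row, row after row: the shift along the world's x, y, z in m, then the turn, a rotation vector about the world's x, y, z in rad. A call has 1 to 12 rows; each row shifts and turns the commanded pose from where the row before left it; what a row does not reach is not made up. A row lasts 1/8 s, in which the tool goes at most 62.5 mm and 10.7 degrees, less where a joint would pass 70% of its speed; a pose out of reach is approached as far as the arm can. A call is refused whole if a number of a shift passes 0.0625 or a number of a turn 0.188, either way. A call with a gripper value outside its range is refused whole. "claw" is the gripper command: -1 is shut, 1 is fully open, values between are in proportion, set as the call begins (left out, the last holds). The fingers move at their own pace and stop on an object; "squeeze" is the grip in N (left out, the last holds). Time passes only in rows, so rows that do not move let the fingers close. It gives the time, the measured TCP pose, the force, the opening and the grip force at its end, in the units of the state.
- state(): the state, without advancing time (a new reading comes with each control period).
- camera(name): name is "scene" or "top" or "wrist"; returns a dict with "frame" (384x512x3 uint8, blue, green, red), "z_map" (384x512 float32, mm along the optical axis (not along the pixel's ray), 0 where there is no reading), "mtx" (3x3 intrinsics, pixels), "rvec" (rotation vector, rad) and "tvec" (3), from world to camera coordinates, as OpenCV has them; the wrist camera has in their place "hand_eye" (4x4, takes a point from camera to tool coordinates, whose origin is the TCP and whose axes are the flange's). Camera axes: x right, y down, z forward; pixel columns grow to the right and rows downward; lengths in mm; the calibration is good to about 2 mm. A picture is of the moment at which its call begins: read the wrist's pose just before it.
- hand_in(): hands the job in; it is judged then, once.
Trained networks look in the newest picture that a camera, given by its name, has taken for a name from the list of things; names that differ only in an ending like _2 or _b are one class to them, and where a whole thing is asked for, a point or a joint stands for the part that bears it (a point fixed in the world has none). Each returns a list of dicts, best first, with "conf" (0 to 1); they miss things now and then, are a little off and sometimes report something else, mostly with a low value. They report only what shows in the picture. A call takes as long as a camera call. They do not tell look-alikes from the thing itself.
- silhouettes(camera, query): "pixels" (384x512 bool, what is visible of it) and "box" ([left, top, right, bottom] in pixels, round what is visible of it).
The state is a dict: "time": time; "joint_positions": joint angles; "dq": joint speeds; "tau": joint torques, N m; "tcp_pos": TCP position; "tool_rot": TCP orientation; "wrist_force": force on the tool from outside, world axes, zero at the start; "ft_torque": the same for the moment, N m; "grip_width": finger opening in mm; "gripper_force": force on a finger pad.
Only numpy, scipy, OpenCV 4.12 (cv2) and the standard library are available. Lean on these libraries where they do the work, as an engineer would, in place of code of your own. Each camera call takes 0.05 s, during which the arm holds its last target. There are 200 camera calls.

## Working session

There is one attempt and no reset: what is moved stays moved. The work goes in short steps, Python scripts to look and compute and a tool call to move; the robot and the scene stay as the last step left them, time stands still between calls to the robot, and variables do not carry over. Pictures are saved under pics/ and viewed, at most 10 in all, crops included, and the job is handed in when it is done.

Besides the shell and the picture viewer there is one more tool, called after "Request:" by a JSON object that holds its "op" and its "data", one argument or row to a line. jog_arm: Moves the arm, as the interface text tells. Its arguments: {"type":"object","properties":{"commands":{"type":"array"},"claw":{"type":"number"},"squeeze":{"type":"number"}},"required":["commands"]}

```bash
mkdir -p pics; cat > h.py <<'E'
from station import *
import numpy as np, cv2
from scipy.spatial.transform import Rotation as R
def T(c,st=None):
    if 'hand_eye' in c:
        M=np.eye(4);M[:3,:3]=R.from_rotvec(st['tool_rot']).as_matrix();M[:3,3]=st['tcp_pos'];return M@np.array(c['hand_eye'])
    M=np.eye(4);M[:3,:3]=cv2.Rodrigues(np.array(c['rvec'],float))[0];M[:3,3]=np.ravel(c['tvec']);return np.linalg.inv(M)
def cloud(c,st=None):
    z=c['z_map'];v,u=np.indices(z.shape);K=np.array(c['mtx'])
    P=np.stack([(u-K[0,2])/K[0,0]*z,(v-K[1,2])/K[1,1]*z,z],-1)
    M=T(c,st);W=P@M[:3,:3].T+M[:3,3];W[z==0]=np.nan;return W
E
python3 - <<'E'
from h import *
s=state();print(s)
ims=[]
for n in ['top','scene']:
    c=camera(n);W=cloud(c);np.save(n+'.npy',W);cv2.imwrite(f'{n}.png',c['frame']);cv2.imwrite(f'pics/{n}1.png',cv2.resize(c['frame'],(800,600),interpolation=cv2.INTER_CUBIC))
    for q in ['level','shelf','foot_knob','jar','can','carton']:
        for d in silhouettes(n,q):
            p=W[d['pixels']];print(n,q,round(d['conf'],2),d['box'],np.nanmedian(p,0).round(),np.nanpercentile(p,2,axis=0).round(),np.nanpercentile(p,98,axis=0).round())
E
```

```text
{'time': 0.0, 'joint_positions': array([-1.30703456e+00,  3.20307068e-01,  1.56569288e+00,  1.37725794e-05,
        1.25735561e+00, -1.99804426e-02]), 'dq': array([ 0.00016142,  0.00043901,  0.00221495, -0.00022393, -0.00121888,
        0.00139574]), 'tau': array([ 4.38265079e-04, -4.12458372e+01, -2.31972349e+01,  7.29816710e-02,
        4.54911974e-02, -1.58238681e-04]), 'tcp_pos': array([ 160.94199207, -551.84630026,  403.90587882]), 'tool_rot': array([-3.10829670e+00, -4.43953322e-01,  3.16102210e-04]), 'wrist_force': array([-0.42085294, -0.25002449,  0.57644193]), 'ft_torque': array([0.01594478, 0.02095067, 0.04803651]), 'gripper_force': 0.0, 'grip_width': 91.53053857483143}
top level 0.88 [385.3, 158.0, 408.0, 219.5] [ 532. -485.   32.] [ 435. -520.    6.] [ 625. -451.   40.]
top level 0.8 [288.6, 196.2, 352.0, 222.0] [ 459. -246.   33.] [ 429. -342.    1.] [ 490. -150.   41.]
top level 0.74 [312.6, 230.5, 331.4, 299.2] [ 278. -237.   32.] [ 184. -260.   -4.] [ 378. -213.   40.]
top shelf 0.92 [179.0, 147.5, 283.3, 213.6] [561.  31.  91.] [ 472. -102.   82.] [644. 174. 100.]
to
[... 597 characters left out ...]
vel 0.88 [224.3, 170.2, 266.8, 192.0] [ 471. -274.   30.] [ 426. -343.    1.] [ 494. -193.   37.]
scene level 0.85 [168.6, 159.5, 227.0, 171.5] [ 532. -484.   24.] [ 441. -520.    1.] [ 624. -452.   36.]
scene shelf 0.6 [227.0, 185.3, 319.5, 270.9] [578.  52.  90.] [ 473. -103.   68.] [654. 211.  97.]
scene foot_knob 0.68 [287.3, 235.7, 310.4, 249.7] [598. 204. 141.] [572. 179. 108.] [611. 216. 146.]
scene jar 0.82 [171.0, 204.0, 203.4, 260.5] [765. -48.  80.] [725. -97.   3.] [793. -36. 127.]
scene can 0.68 [150.2, 176.4, 174.4, 212.0] [ 738. -272.   66.] [ 704. -327.    2.] [ 763. -261.  102.]
scene carton 0.91 [375.0, 265.1, 447.2, 327.5] [440. 408.  68.] [374. 333.   7.] [462. 457.  73.]
```

```bash
python3 - <<'E'
import cv2
i=cv2.imread('top.png')[90:310,90:420];cv2.imwrite('pics/topc.png',cv2.resize(i,(800,533),interpolation=cv2.INTER_CUBIC))
E
```

```text
(no output)
```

View pics/topc.png

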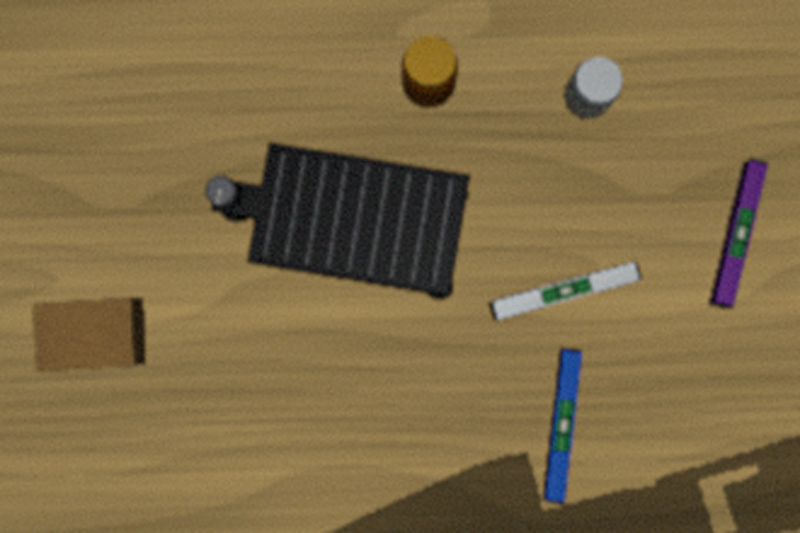

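The view shows three level-shaped bars. The silver one (centre about (566,290) in the crop) is the level; the blue and purple ones are decoys. The board is at about (360,220) and the knob at (221,191).

```bash
python3 - <<'E'
from h import *
W=np.load('top.npy');c=camera('top')
def rect(p):
    (cx,cy),(w,h),a=cv2.minAreaRect(p[:,:2].astype(np.float32));return (round(cx,1),round(cy,1)),(round(w,1),round(h,1)),round(a,2)
for q,f in [('level',lambda p:abs(p[0]-459)<40),('shelf',lambda p:True)]:
    for d in silhouettes('top',q):
        p=W[d['pixels']];m=np.nanmedian(p,0)
        if not f(m): continue
        z0=(20 if q=='level' else 70); p=p[(p[:,2]>z0)&(p[:,2]<110)]
        b=cv2.boxPoints(cv2.minAreaRect(p[:,:2].astype(np.float32)))
        print(q,rect(p),b.round(),np.median(p,0),p.mean(0))
        A=np.c_[p[:,:2]-p[:,:2].mean(0),np.ones(len(p))];k=np.linalg.lstsq(A,p[:,2],rcond=None)[0];print('plane',k)
        u,s,v=np.linalg.svd(p[:,:2]-p[:,:2].mean(0));print(v[0],s/len(p)**.5)
m=(W[...,2]>135)&(W[...,2]<160)&(abs(W[...,0]-592)<40)&(abs(W[...,1]-197)<40)
print('knob',W[m].mean(0),rect(W[m]),m.sum())
E
```

```text
level ((459.7, -247.5), (25.9, 206.1), 14.24) [[ 422. -151.]
 [ 472. -351.]
 [ 498. -344.]
 [ 447. -144.]] [ 459.61792176 -248.19323758   33.20065123] [ 459.66548519 -247.67375384   32.80755171]
plane [-1.82272569e-02 -2.35821483e-03  3.28075517e+01]
[ 0.24633029 -0.96918594] [59.15929758  7.41393364]
shelf ((563.7, 52.8), (321.0, 162.6), 78.88) [[ 453.  -89.]
 [ 613. -120.]
 [ 674.  195.]
 [ 515.  226.]] [559.98544465  30.73060442  90.97809554] [558.17422491  31.75656039  90.96539333]
plane [-6.43123459e-03 -3.42713936e-02  9.09653933e+01]
[-0.18967524 -0.98184688] [81.26158429 46.09082594]
knob [591.43437197 198.46039107 144.22470014] ((591.3, 199.7), (36.8, 37.1), 86.47) 126
```

Request:
{"op": "jog_arm", "data": {
  "commands": [0.03,0.0304,-0.01,0,0,0.1536,0.03,0.0304,-0.01,0,0,0.1536,0.03,0.0304,-0.01,0,0,0.1536,0.03,0.0304,-0.01,0,0,0.1536,0.03,0.0304,-0.01,0,0,0.1536,0.03,0.0304,-0.01,0,0,0.1536,0.03,0.0304,-0.01,0,0,0.1536,0.03,0.0304,-0.01,0,0,0.1536,0.03,0.0304,-0.01,0,0,0.1536,0.029,0.0304,-0.01,0,0,0.1536,0,0,0,0,0,0,0,0,0,0,0,0],
  "claw": 1
}}

```text
time: 2.35
tcp_pos: [459.8, -248.2, 304.9]
tool_rot: [1.929, 2.48, -0.001]
wrist_force: [0.5, -0.2, 0.1]
grip_width: 91.1
gripper_force: 0.0
```

Request:
{"op": "jog_arm", "data": {
  "commands": [0,0.0005,-0.03,0,0,0,0,0,-0.03,0,0,0,0,0,-0.03,0,0,0,0,0,-0.018,0,0,0,0,0,0,0,0,0,0,0,0,0,0,0]
}}

```text
time: 3.1
tcp_pos: [460.0, -248.3, 197.7]
tool_rot: [1.929, 2.477, 0.0]
wrist_force: [-0.3, 0.8, -0.4]
grip_width: 91.1
gripper_force: 0.0
```

Request:
{"op": "jog_arm", "data": {
  "commands": [0,0,0,0,0,0,0,0,0,0,0,0,0,0,0,0,0,0,0,0,0,0,0,0,0,0,0,0,0,0,0,0,0,0,0,0,0,0,0,0,0,0,0,0,0,0,0,0],
  "claw": -1,
  "squeeze": 25
}}

```text
time: 4.1
tcp_pos: [459.7, -247.5, 196.7]
tool_rot: [-1.928, -2.48, 0.0]
wrist_force: [-2.0, 0.0, 1.6]
grip_width: 25.5
gripper_force: 25.0
```

Request:
{"op": "jog_arm", "data": {
  "commands": [0,0,0.02,0,0,0,0,0,0.04,0,0,0,0,0,0.04,0,0,0,0,0,0.03,0,0,0,0.0122,0.0339,0,0,0,-0.0546,0.0122,0.0339,0,0,0,-0.0546,0.0122,0.0339,0,0,0,-0.0546,0.0122,0.0339,0,0,0,-0.0546,0.0122,0.0339,0,0,0,-0.0546,0.0122,0.0339,0,0,0,-0.0546,0.0122,0.0339,0,0,0,-0.0546,0.0125,0.0339,0,0,0,-0.0546]
}}

```text
time: 5.6
tcp_pos: [558.0, 24.9, 326.1]
tool_rot: [-2.421, -2.001, 0.001]
wrist_force: [1.1, -0.1, -2.2]
grip_width: 25.9
gripper_force: 25.0
```

Request:
{"op": "jog_arm", "data": {
  "commands": [0,0,-0.01,-0.0342,0.0065,0,0,0,-0.01,0,0,0,0,0,-0.005,0,0,0,0,0,0,0,0,0,0,0,0,0,0,0]
}}

```text
time: 6.22
tcp_pos: [558.0, 23.3, 302.1]
tool_rot: [2.403, 1.988, -0.041]
wrist_force: [0.5, -0.8, -1.8]
grip_width: 25.5
gripper_force: 25.0
```

```bash
python3 - <<'E'
from h import *
s=state();M=R.from_rotvec(s['tool_rot']).as_matrix();print(s['tcp_pos'],s['wrist_force'],s['tcp_pos']+172*M[:,2],M,s['joint_positions'])
c=camera('scene');i=c['frame'][140:300,180:420];cv2.imwrite('pics/s2.png',cv2.resize(i,(800,533),interpolation=cv2.INTER_CUBIC))
W=cloud(camera('top'))
d=np.array([.188,.982]);n=np.array([.982,-.188])
q=W[...,:2]-[558.4,27.5];a=q@d;b=q@n
m=(abs(a)<128)&(abs(b)<74)&(abs(b)>50)&(W[...,2]>70)&(W[...,2]<105)
k=np.linalg.lstsq(np.c_[a[m],b[m],np.ones(m.sum())],W[...,2][m],rcond=None)[0];print('board',k)
m=(abs(a)<150)&(abs(b)<60)&(W[...,2]>112)&(W[...,2]<160)&(abs(a)>60)
k=np.linalg.lstsq(np.c_[a[m],b[m],np.ones(m.sum())],W[...,2][m],rcond=None)[0];print('level',k,m.sum())
E
```

```text
[557.9789401   23.29067047 302.09119383] [ 0.53698924 -0.79058291 -1.80559756] [556.99264534  17.44755933 130.19330183] [[ 1.87409966e-01  9.82265047e-01 -5.73427190e-03]
 [ 9.81677696e-01 -1.87496222e-01 -3.39715764e-02]
 [-3.44442464e-02  7.37405131e-04 -9.99406349e-01]] [ 0.02988808  0.38012458  1.75106516 -0.03972016  1.01750656  0.2395079 ]
board [-3.47138123e-02 -2.28979027e-03  9.11592329e+01]
level [7.18171406e-03 2.49568110e-01 1.41813993e+02] 162
```

View pics/s2.png

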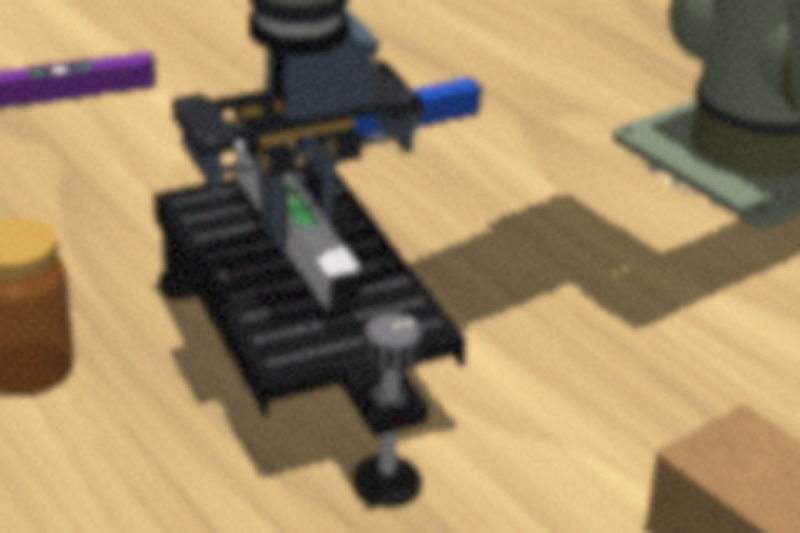

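The level hangs lengthways over the middle of the board, about 14 mm above it, with the knob beyond its end at about (390,330). I'll lower it.

Request:
{"op": "jog_arm", "data": {
  "commands": [0,0,-0.006,0,0,0,0,0,-0.005,0,0,0,0,0,0,0,0,0,0,0,-0.001,0,0,0,0,0,0,0,0,0]
}}

```text
time: 6.95
tcp_pos: [557.9, 23.7, 289.8]
tool_rot: [2.403, 1.989, -0.042]
wrist_force: [0.0, 1.3, -2.0]
grip_width: 26.1
gripper_force: 25.0
```

Request:
{"op": "jog_arm", "data": {
  "commands": [0,0,-0.001,0,0,0,0,0,0,0,0,0]
}}

```text
time: 7.2
tcp_pos: [557.9, 23.7, 288.8]
tool_rot: [2.403, 1.989, -0.042]
wrist_force: [0.2, 0.1, -3.2]
grip_width: 26.0
gripper_force: 25.0
```

Request:
{"op": "jog_arm", "data": {
  "commands": [0,0,-0.001,0,0,0,0,0,0,0,0,0]
}}

```text
time: 7.45
tcp_pos: [557.9, 23.7, 287.7]
tool_rot: [2.403, 1.989, -0.042]
wrist_force: [0.5, 0.1, -2.8]
grip_width: 26.0
gripper_force: 25.0
```

Request:
{"op": "jog_arm", "data": {
  "commands": [0,0,-0.001,0,0,0,0,0,0,0,0,0]
}}

```text
time: 7.7
tcp_pos: [557.9, 23.8, 287.3]
tool_rot: [2.402, 1.989, -0.041]
wrist_force: [-0.8, 1.3, 3.2]
grip_width: 26.1
gripper_force: 25.0
```

Request:
{"op": "jog_arm", "data": {
  "commands": [0,0,0,0,0,0,0,0,0,0,0,0,0,0,0,0,0,0,0,0,0,0,0,0,0,0,0,0,0,0,0,0,0,0,0,0],
  "claw": 1
}}

```text
time: 8.45
tcp_pos: [557.9, 23.7, 286.8]
tool_rot: [2.403, 1.989, -0.042]
wrist_force: [-0.5, -0.2, 0.3]
grip_width: 83.0
gripper_force: 0.0
```

Request:
{"op": "jog_arm", "data": {
  "commands": [0,0,0.03,0,0,0,0,0,0.04,0,0,0,0,0,0.03,0,0,0,0,0,0,0.0342,-0.0065,0,0,0,0,0,0,0]
}}

```text
time: 9.07
tcp_pos: [557.5, 23.5, 385.7]
tool_rot: [-2.419, -2.002, 0.002]
wrist_force: [0.3, -0.3, -0.9]
grip_width: 91.3
gripper_force: 0.0
```

```bash
python3 - <<'E'
from h import *
s=state();M=R.from_rotvec(s['tool_rot']).as_matrix();print(s['tcp_pos'],M.round(3),s['joint_positions'],s['grip_width'])
c=camera('wrist');W=cloud(c,s);cv2.imwrite('w.png',c['frame']);cv2.imwrite('pics/w3.png',cv2.resize(c['frame'],(800,600),interpolation=cv2.INTER_CUBIC))
for d in silhouettes('wrist','level'):
    p=W[d['pixels']];p=p[p[:,2]>105];print(d['conf'],d['box'],cv2.minAreaRect(p[:,:2].astype(np.float32)),p.mean(0))
E
```

```text
[557.48851718  23.50737338 385.6767951 ] [[ 0.187  0.982 -0.002]
 [ 0.982 -0.187  0.   ]
 [ 0.    -0.002 -1.   ]] [2.14192049e-02 3.06111359e-01 1.63405801e+00 4.58145240e-04
 1.20317408e+00 2.09556207e-01] 91.26907019681363
0.88 [240.1, 88.2, 272.3, 317.9] ((555.5045776367188, 14.734184265136719), (204.7925567626953, 26.079875946044922), 79.24848937988281) [559.57743623  35.33428756 123.01865419]
```

View pics/w3.png

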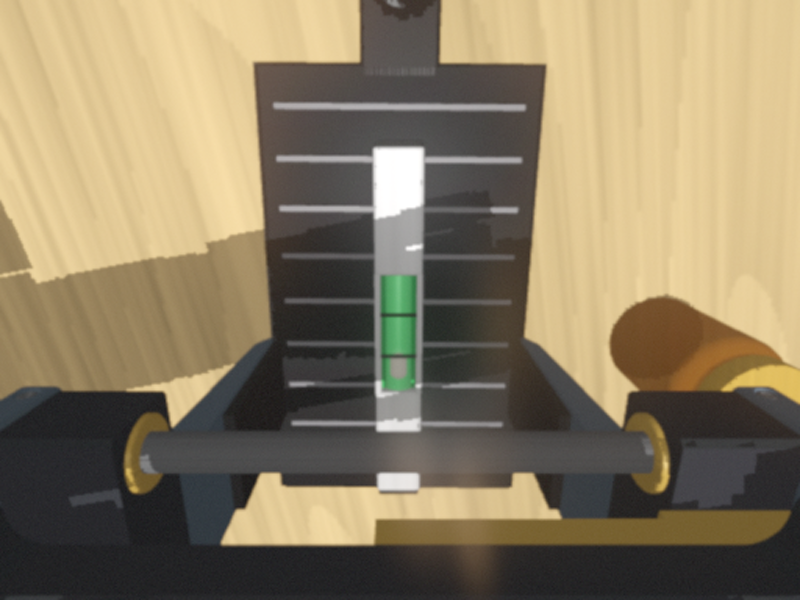

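The level lies centred and lengthways on the board. The bubble, at about (398,367), is near the hinge end beyond the lines at rows 315 and 355. It needs roughly 2.7 rad clockwise. Moving to the knob.

Request:
{"op": "jog_arm", "data": {
  "commands": [0.0031,0.016,0,0,0,0.165,0.0031,0.016,0,0,0,0.165,0.0031,0.016,0,0,0,0.165,0.0031,0.016,0,0,0,0.165,0.0031,0.016,0,0,0,0.165,0.0031,0.016,0,0,0,0.165,0.0031,0.016,0,0,0,0.165,0.0031,0.016,0,0,0,0.165,0.0031,0.016,0,0,0,0.165,0.0031,0.016,0,0,0,0.165,0.0029,0.0157,0,0,0,0.165,0,0,0,0,0,0],
  "claw": 0.6
}}

```text
time: 10.68
tcp_pos: [591.8, 200.1, 385.2]
tool_rot: [0.088, -3.138, 0.001]
wrist_force: [0.2, 0.0, -0.3]
grip_width: 72.4
gripper_force: 0.0
```

```bash
python3 - <<'E'
from h import *
s=state();M=R.from_rotvec(s['tool_rot']).as_matrix();print(s['tcp_pos'],M.round(3),s['joint_positions'],s['grip_width'])
c=camera('wrist');W=cloud(c,s);cv2.imwrite('pics/w4.png',cv2.resize(c['frame'],(800,600),interpolation=cv2.INTER_CUBIC))
m=(W[...,2]>138)&(W[...,2]<150)&(np.hypot(W[...,0]-591,W[...,1]-199)<40)
p=W[m];print(m.sum(),cv2.minEnclosingCircle(p[:,:2].astype(np.float32)) if len(p) else 0)
E
```

```text
[591.81032999 200.12779211 385.20149164] [[-0.998 -0.056 -0.002]
 [-0.056  0.998 -0.001]
 [ 0.002 -0.001 -1.   ]] [ 3.07673432e-01  4.10557701e-01  1.47447689e+00  3.50180421e-05
  1.25907385e+00 -1.31891484e+00] 72.42693360787824
1720 ((590.9659423828125, 195.73272705078125), 20.296411514282227)
```

View pics/w4.png

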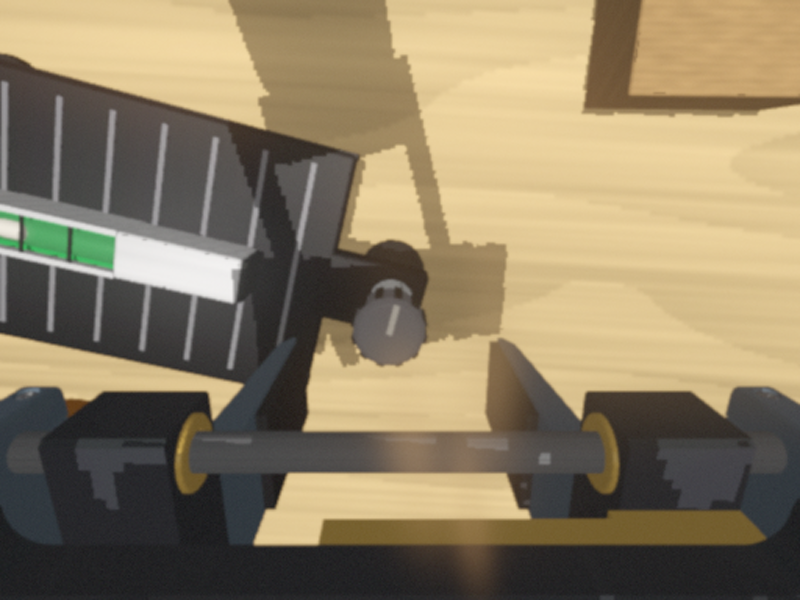

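The knob is at about (390,320), centred between the fingers, and the level's end at (240,270) is clear of the left finger. I'll go down and grip.

Request:
{"op": "jog_arm", "data": {
  "commands": [-0.0005,-0.0026,-0.03,0,0,0,0,0,-0.03,0,0,0,0,0,-0.022,0,0,0,0,0,0,0,0,0]
}}

```text
time: 11.22
tcp_pos: [590.7, 195.9, 302.6]
tool_rot: [0.085, -3.135, 0.003]
wrist_force: [-0.3, 0.2, -0.5]
grip_width: 73.0
gripper_force: 0.0
```

Request:
{"op": "jog_arm", "data": {
  "commands": [0,0,0,0,0,0,0,0,0,0,0,0,0,0,0,0,0,0,0,0,0,0,0,0,0,0,0,0,0,0,0,0,0,0,0,0],
  "claw": -1,
  "squeeze": 25
}}

```text
time: 11.98
tcp_pos: [591.4, 196.2, 305.4]
tool_rot: [-0.089, 3.14, -0.002]
wrist_force: [-0.3, -5.7, 4.1]
grip_width: 37.2
gripper_force: 25.0
```

Request:
{"op": "jog_arm", "data": {
  "commands": [0,-0.0005,0,0,0,-0.17,0,0,0,0,0,-0.18,0,0,0,0,0,-0.18,0,0,0,0,0,-0.18,0,0,0,0,0,-0.18,0,0,0,0,0,-0.18,0,0,0,0,0,-0.18,0,0,0,0,0,-0.18,0,0,0,0,0,-0.18,0,0,0,0,0,-0.18,0,0,0,0,0,-0.18,0,0,0,0,0,-0.18]
}}

```text
time: 13.48
tcp_pos: [591.5, 196.2, 305.4]
tool_rot: [2.723, 1.564, 0.002]
wrist_force: [0.1, -3.0, 4.0]
grip_width: 37.3
gripper_force: 25.0
```

Request:
{"op": "jog_arm", "data": {
  "commands": [0,0,0,0,0,-0.15,0,0,0,0,0,-0.1,0,0,0,0,0,0,0,0,0,0,0,0,0,0,0,0,0,0,0,0,0,0,0,0,0,0,0,0,0,0,0,0,0,0,0,0]
}}

```text
time: 14.48
tcp_pos: [591.6, 196.1, 305.3]
tool_rot: [2.893, 1.222, 0.002]
wrist_force: [0.9, -3.0, 4.7]
grip_width: 37.0
gripper_force: 25.0
```

```bash
cat >> h.py <<'E'
def vial(name,fn,s=None):
    "rectified view of the level's top, 8 px per mm, +along board axis to the right"
    c=camera(name);K=np.array(c['mtx']);M=np.linalg.inv(T(c,s))
    ctr=np.array([555.5,14.7]);d=np.array([.1875,.9823]);n=np.array([.9823,-.1875])
    W=[];z=94.5+34
    for a,b in [(-45,-15),(45,-15),(45,15),(-45,15)]:W.append([*(ctr+a*d+b*n),z])
    P=np.array(W)@M[:3,:3].T+M[:3,3];P=P@K.T;uv=(P[:,:2]/P[:,2:]).astype(np.float32)
    H=cv2.getPerspectiveTransform(uv,np.float32([[0,0],[720,0],[720,240],[0,240]]))
    cv2.imwrite(fn,cv2.warpPerspective(c['frame'],H,(720,240),flags=cv2.INTER_CUBIC))
E
python3 - <<'E'
from h import *
s=state();print(s['tcp_pos'],s['tool_rot'],s['wrist_force'],s['joint_positions'])
vial('scene','pics/v_s.png');vial('top','pics/v_t.png')
W=cloud(camera('top'));d=np.array([.188,.982]);n=np.array([.982,-.188])
q=W[...,:2]-[558.4,27.5];a=q@d;b=q@n
m=(abs(a)<128)&(abs(b)<74)&(abs(b)>25)&(W[...,2]>70)&(W[...,2]<105)
k=np.linalg.lstsq(np.c_[a[m],b[m],np.ones(m.sum())],W[...,2][m],rcond=None)[0];print('board',k,m.sum())
cv2.imwrite('pics/v5.png',np.vstack([cv2.imread('pics/v_s.png'),cv2.imread('pics/v_t.png')]))
E
```

```text
[591.56917396 196.1329964  305.34964065] [2.89343289e+00 1.22212637e+00 1.97722169e-03] [ 0.94525907 -3.01408174  4.71292733] [ 3.01809558e-01  4.67656294e-01  1.59274561e+00 -5.88697294e-04
  1.07987482e+00  1.07358536e+00]
board [-5.49181213e-03 -7.83548332e-04  9.49515185e+01] 2446
```

View pics/v5.png

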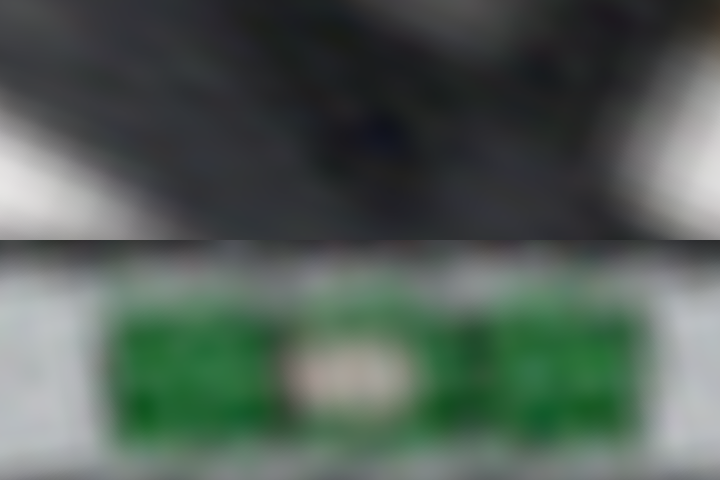

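The top view shows the bubble (x about 355) just left of the middle of the two lines (x about 378), roughly -2.8 mm. It needs about 0.43 rad more.

Request:
{"op": "jog_arm", "data": {
  "commands": [0,0,0,0,0,-0.15,0,0,0,0,0,-0.15,0,0,0,0,0,-0.13,0,0,0,0,0,0,0,0,0,0,0,0,0,0,0,0,0,0,0,0,0,0,0,0,0,0,0,0,0,0]
}}

```text
time: 15.62
tcp_pos: [591.6, 196.1, 305.3]
tool_rot: [3.088, 0.577, 0.002]
wrist_force: [0.3, -4.8, 6.0]
grip_width: 37.2
gripper_force: 25.0
```

Request:
{"op": "jog_arm", "data": {
  "commands": [0,0,0,0,0,0,0,0,0,0,0,0,0,0,0,0,0,0,0,0,0,0,0,0],
  "claw": 0.5
}}

```text
time: 16.12
tcp_pos: [591.2, 196.5, 304.5]
tool_rot: [-3.088, -0.575, 0.001]
wrist_force: [-1.0, 0.1, 0.4]
grip_width: 68.0
gripper_force: 0.0
```

Request:
{"op": "jog_arm", "data": {
  "commands": [0,0,0.02,0,0,0,0,0,0.04,0,0,0,0,0,0.03,0,0,0,0,0,0,0,0,0]
}}

```text
time: 16.62
tcp_pos: [591.6, 196.5, 397.4]
tool_rot: [-3.088, -0.575, -0.009]
wrist_force: [0.1, 0.3, -0.1]
grip_width: 67.9
gripper_force: 0.0
```

```bash
python3 - <<'E'
from h import *
s=state();print(s['time'],s['tcp_pos'],s['tool_rot'],s['wrist_force'],s['joint_positions'],s['grip_width'])
vial('top','pics/v_t6.png')
W=cloud(camera('top'));d=np.array([.188,.982]);n=np.array([.982,-.188])
q=W[...,:2]-[558.4,27.5];a=q@d;b=q@n
m=(abs(a)<128)&(abs(b)<74)&(abs(b)>25)&(W[...,2]>70)&(W[...,2]<105)
k=np.linalg.lstsq(np.c_[a[m],b[m],np.ones(m.sum())],W[...,2][m],rcond=None)[0];print('board',k,m.sum())
for x in silhouettes('top','level'):
    p=W[x['pixels']];p=p[p[:,2]>110]
    if len(p)>20: print(cv2.minAreaRect(p[:,:2].astype(np.float32)),p.mean(0))
E
```

```text
16.625 [591.64665466 196.50942657 397.37528062] [-3.08771748 -0.57488453 -0.00906325] [ 0.05932151  0.2855038  -0.05310246] [3.02201831e-01 3.99284430e-01 1.46131827e+00 1.20259013e-04
 1.27516448e+00 1.50481019e+00] 67.86224308464895
board [-1.71847915e-04  3.01409826e-03  9.54616254e+01] 2447
((556.4956665039062, 16.928428649902344), (204.09353637695312, 26.21141242980957), 79.27027130126953) [555.65335645  18.56430084 127.84293767]
```

View pics/v_t6.png

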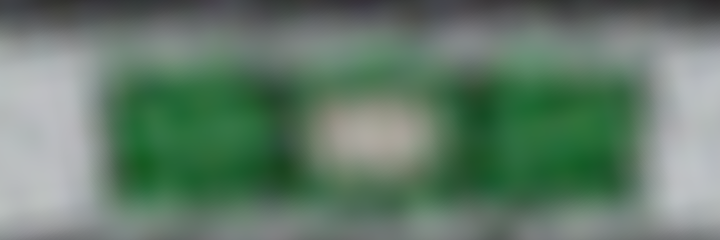

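The bubble now sits centred between the lines (x about 378), and the level lies flat and free. Next I'll press on its metal end, 68 mm from the middle.

Request:
{"op": "jog_arm", "data": {
  "commands": [-0.0038,-0.019,0,0,0,0.169,-0.0038,-0.019,0,0,0,0.169,-0.0038,-0.019,0,0,0,0.169,-0.0038,-0.019,0,0,0,0.169,-0.0038,-0.019,0,0,0,0.169,-0.0038,-0.0187,0,0,0,0.169,0,0,0,0,0,0,0,0,-0.03,0,0,0,0,0,-0.03,0,0,0,0,0,-0.006,0,0,0,0,0,0,0,0,0,0,0,0,0,0,0],
  "claw": -1
}}

```text
time: 18.27
tcp_pos: [569.0, 82.9, 329.9]
tool_rot: [2.42, 2.001, 0.003]
wrist_force: [-0.4, -0.9, 0.2]
grip_width: 0.3
gripper_force: 0.0
```

```bash
python3 - <<'E'
from h import *
s=state();M=R.from_rotvec(s['tool_rot']).as_matrix();print(s['tcp_pos'],s['tcp_pos']+191*M[:,2],M.round(3),s['wrist_force'],s['grip_width'])
E
```

```text
[568.96236202  82.89228732 329.92086079] [569.41756586  82.96422122 138.92141678] [[ 0.188  0.982  0.002]
 [ 0.982 -0.188  0.   ]
 [ 0.001  0.002 -1.   ]] [-0.3538517  -0.92143592  0.19449508] 0.31999865893545226
```

Request:
{"op": "jog_arm", "data": {
  "commands": [0,0,-0.005,0,0,0,0,0,-0.002,0,0,0,0,0,0,0,0,0]
}}

```text
time: 18.65
tcp_pos: [568.4, 82.6, 321.7]
tool_rot: [-2.421, -2.002, 0.0]
wrist_force: [0.2, -0.5, -0.5]
grip_width: 0.7
gripper_force: 0.0
```

Request:
{"op": "jog_arm", "data": {
  "commands": [0,0,-0.001,0,0,0,0,0,0,0,0,0]
}}

```text
time: 18.9
tcp_pos: [568.5, 82.6, 320.8]
tool_rot: [2.421, 2.002, 0.0]
wrist_force: [0.1, -0.2, 0.3]
grip_width: 0.0
gripper_force: 0.0
```

Request:
{"op": "jog_arm", "data": {
  "commands": [0,0,-0.001,0,0,0,0,0,0,0,0,0]
}}

```text
time: 19.15
tcp_pos: [568.6, 82.6, 319.9]
tool_rot: [2.421, 2.002, 0.0]
wrist_force: [0.5, -0.6, 0.8]
grip_width: 0.4
gripper_force: 0.2
```

Request:
{"op": "jog_arm", "data": {
  "commands": [0,0,-0.001,0,0,0,0,0,0,0,0,0]
}}

```text
time: 19.4
tcp_pos: [568.6, 82.7, 319.4]
tool_rot: [2.421, 2.002, 0.001]
wrist_force: [-0.4, 0.9, 3.7]
grip_width: 0.5
gripper_force: 2.2
```

Request:
{"op": "jog_arm", "data": {
  "commands": [0,0,-0.001,0,0,0,0,0,0,0,0,0]
}}

```text
time: 19.65
tcp_pos: [568.6, 82.7, 318.9]
tool_rot: [2.42, 2.002, 0.002]
wrist_force: [-1.7, 0.4, 7.7]
grip_width: 0.5
gripper_force: 3.9
```

Request:
{"op": "jog_arm", "data": {
  "commands": [0,0,-0.001,0,0,0,0,0,-0.0005,0,0,0,0,0,0,0,0,0,0,0,0,0,0,0,0,0,0,0,0,0,0,0,0,0,0,0,0,0,0,0,0,0,0,0,0,0,0,0]
}}

```text
time: 20.65
tcp_pos: [568.6, 82.8, 318.3]
tool_rot: [2.42, 2.001, 0.004]
wrist_force: [-1.5, 1.1, 11.7]
grip_width: 0.3
gripper_force: 6.1
```

```bash
python3 - <<'E'
from h import *
vial('top','v_a.png');s=state();print(s['wrist_force'],s['tcp_pos'],s['gripper_force'])
s=state();vial('wrist','v_b.png',s)
c=camera('scene')['frame'][140:300,180:420]
cv2.imwrite('pics/f7.png',np.vstack([cv2.imread('v_a.png')[60:180],cv2.resize(c,(720,480),interpolation=cv2.INTER_CUBIC)]))
E
```

```text
[-2.03293403  0.75412651 11.57515554] [568.61709236  82.76514946 318.30718727] 6.051805005117785
```

View pics/f7.png

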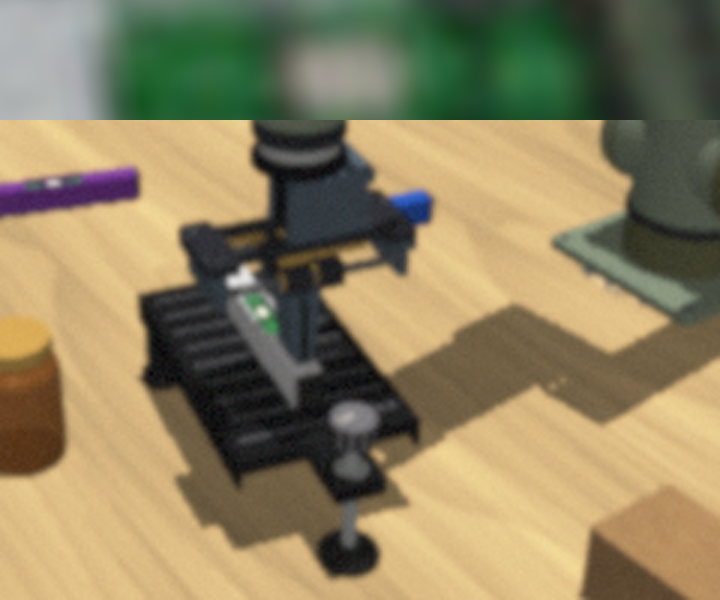

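View v_b.png

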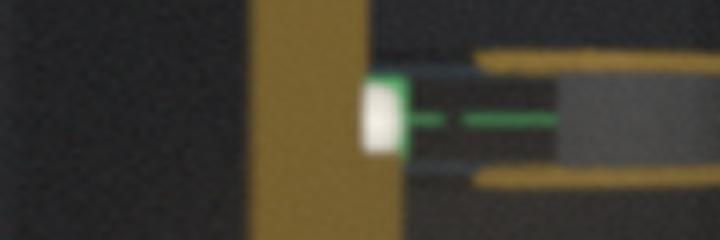

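Pressing at 12 N out on the end moved the bubble to about x 348 in the strip (roughly -3.5 mm). The level gives slightly under the off-centre load. I'll press nearer the middle and more lightly.

Request:
{"op": "jog_arm", "data": {
  "commands": [0,0,0.005,0,0,0,0,0,0,0,0,0,-0.0023,-0.0118,0,0,0,0,0,0,0,0,0,0,0,0,-0.002,0,0,0,0,0,-0.0015,0,0,0,0,0,0,0,0,0,0,0,0,0,0,0,0,0,0,0,0,0,0,0,0,0,0,0,0,0,0,0,0,0]
}}

```text
time: 22.18
tcp_pos: [566.2, 70.7, 319.0]
tool_rot: [2.42, 2.002, 0.001]
wrist_force: [-1.8, -1.2, 7.7]
grip_width: 0.8
gripper_force: 3.8
```

```bash
python3 - <<'E'
from h import *
print(state()['wrist_force'],state()['tcp_pos'])
vial('top','pics/v8.png');s=state();print(s['wrist_force'],s['gripper_force'])
E
```

```text
[-1.7578525  -1.23617799  7.70817037] [566.2089024   70.67263783 319.00322886]
[-2.18811635 -1.59471143  8.29812049] 3.7933782888239875
```

View pics/v8.png

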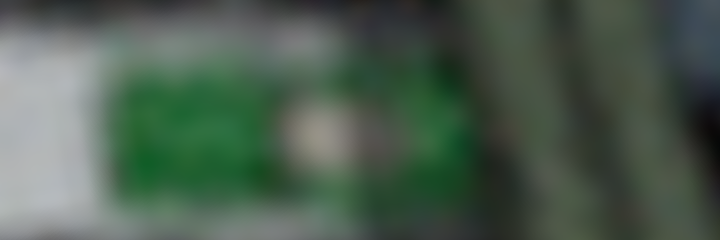

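```bash
python3 - <<'E'
import cv2,numpy as np
for f in ['pics/v_t.png','pics/v_t6.png','v_a.png','pics/v8.png']:
    i=cv2.imread(f)[110:160].astype(float).mean(0);r=i[:,2]/(i[:,1]+1)
    print(f,[(x,round(r[x],2),int(i[x,1])) for x in range(80,680,20)])
E
```

```text
pics/v_t.png [(80, np.float64(0.97), 175), (100, np.float64(0.9), 132), (120, np.float64(0.6), 105), (140, np.float64(0.36), 103), (160, np.float64(0.36), 107), (180, np.float64(0.35), 108), (200, np.float64(0.36), 110), (220, np.float64(0.38), 112), (240, np.float64(0.39), 107), (260, np.float64(0.5), 96), (280, np.float64(0.84), 89), (300, np.float64(1.02), 118), (320, np.float64(1.02), 147), (340, np.float64(1.01), 157), (360, np.float64(1.0), 155), (380, np.float64(0.98), 156), (400, np.float64(0.94), 138), (420, np.float64(0.71), 117), (440, np.float64(0.43), 99), (460, np.float64(0.37), 87), (480, np.float64(0.44), 81), (500, np.float64(0.42), 95), (520, np.float64(0.41), 108), (540, np.float64(0.4), 110), (560, np.float64(0.35), 105), (580, np.float64(0.38), 110), (600, np.float64(0.36), 109), (620, np.float64(0.5), 108), (640, np.float64(0.78), 123), (660, np.float64(0.93), 154)]
pics/v_t6.png [(80, np.float64(0.98), 176), (100, np.float64(0.9), 136), (120, np.float64(0.57), 105), (140, np.float64(0.32), 104), (160, np.float64(0.4), 111), (180, np.float64(0.36), 109), (200, n
[... 1782 characters left out ...]
 (200, np.float64(0.38), 106), (220, np.float64(0.37), 106), (240, np.float64(0.37), 103), (260, np.float64(0.46), 92), (280, np.float64(0.83), 90), (300, np.float64(0.99), 120), (320, np.float64(1.0), 139), (340, np.float64(1.0), 124), (360, np.float64(0.99), 90), (380, np.float64(0.95), 80), (400, np.float64(0.79), 86), (420, np.float64(0.57), 96), (440, np.float64(0.42), 95), (460, np.float64(0.37), 74), (480, np.float64(0.66), 51), (500, np.float64(0.94), 55), (520, np.float64(0.89), 73), (540, np.float64(0.82), 85), (560, np.float64(0.85), 76), (580, np.float64(0.87), 57), (600, np.float64(0.86), 54), (620, np.float64(0.85), 70), (640, np.float64(0.87), 86), (660, np.float64(0.84), 80)]
```

Request:
{"op": "jog_arm", "data": {
  "commands": [0,0,0.008,0,0,0,0,0,0,0,0,0,0,0,0,0,0,0,0,0,0,0,0,0,0,0,0,0,0,0,0,0,0,0,0,0,0,0,0,0,0,0,0,0,0,0,0,0,0,0,0,0,0,0,0,0,0,0,0,0]
}}

```text
time: 23.48
tcp_pos: [566.2, 70.8, 325.8]
tool_rot: [2.421, 2.002, 0.0]
wrist_force: [0.2, -0.1, -0.2]
grip_width: 0.4
gripper_force: 0.0
```

```bash
cat >> h.py <<'E'
def bub(fn='v.png'):
    vial('top',fn);i=cv2.imread(fn)[110:160].astype(float).mean(0);r=i[:,2]/(i[:,1]+1)
    k=np.arange(200,455);e=k[r[200:455]>.68];l=np.where(r[60:200]<.68)[0][0]+60
    print('bubble',e.min(),e.max(),'mm',((e.min()+e.max())/2-l-259)/8,'vial left',l)
    return (e.min()+e.max())/2
def board():
    W=cloud(camera('top'));d=np.array([.188,.982]);n=np.array([.982,-.188])
    q=W[...,:2]-[558.4,27.5];a=q@d;b=q@n
    for lo,hi,z0,z1 in [(25,74,70,105),(0,9,115,132)]:
        m=(abs(a)<128)&(abs(b)<hi)&(abs(b)>=lo)&(W[...,2]>z0)&(W[...,2]<z1)&((lo>0)|(a<-40))
        k=np.linalg.lstsq(np.c_[a[m],b[m],np.ones(m.sum())],W[...,2][m],rcond=None)[0];print('plane',k,m.sum())
E
python3 - <<'E'
from h import *
bub();board();print(state()['wrist_force'])
E
```

```text
bubble 296 435 mm -0.8125 vial left 113
plane [3.09688438e-03 2.41726452e-03 9.56550614e+01] 1354
plane [-1.03921500e-02 -9.23039080e-02  1.27564277e+02] 116
[ 0.1186556  -0.27148263 -0.45648406]
```

Lifting restored the bubble, so an off-centre push tips the level slightly. I'll press symmetrically instead: gripper fully open and turned along the level, so both fingertips land on the two flat ends (about ±52 mm).

Request:
{"op": "jog_arm", "data": {
  "commands": [0,0,0.03,0,0,0,-0.001,-0.006,0,0,0,0.1745,-0.001,-0.006,0,0,0,0.1745,-0.001,-0.006,0,0,0,0.1745,-0.001,-0.006,0,0,0,0.1745,-0.001,-0.006,0,0,0,0.1745,-0.001,-0.006,0,0,0,0.1745,-0.001,-0.006,0,0,0,0.1745,-0.001,-0.006,0,0,0,0.1745,-0.002,-0.0063,0,0,0,0.1745,0,0,0,0,0,0,0,0,0,0,0,0],
  "claw": 1
}}

```text
time: 25.08
tcp_pos: [556.3, 16.6, 355.8]
tool_rot: [0.3, 3.127, 0.0]
wrist_force: [-0.4, 0.3, -0.3]
grip_width: 91.0
gripper_force: 0.0
```

```bash
python3 - <<'E'
from h import *
s=state();M=R.from_rotvec(s['tool_rot']).as_matrix();print(s['tcp_pos'],s['tcp_pos']+191*M[:,2],M.round(4),s['wrist_force'],s['grip_width'],s['joint_positions'])
c=camera('wrist');cv2.imwrite('pics/w9.png',c['frame'])
E
```

```text
[556.25799705  16.63667709 355.80549723] [556.29086446  16.68907408 164.80550725] [[-9.817e-01  1.904e-01  2.000e-04]
 [ 1.904e-01  9.817e-01  3.000e-04]
 [-1.000e-04  3.000e-04 -1.000e+00]] [-0.39134922  0.30038205 -0.30039805] 90.97480326482662 [ 9.16218774e-03  3.26304816e-01  1.68391505e+00  3.01397752e-04
  1.13119822e+00 -1.37018912e+00]
```

View pics/w9.png

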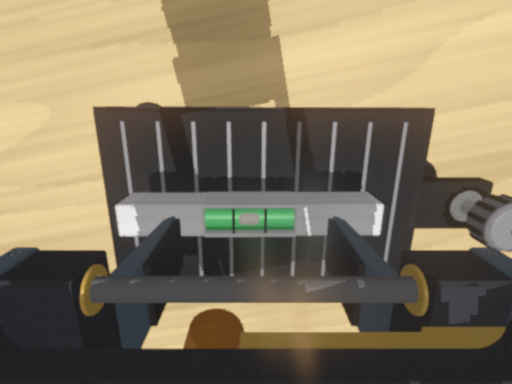

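The bubble (249,219) is centred between its lines (233, 265), and the fingers straddle the vial symmetrically. I'll lower onto the ends.

Request:
{"op": "jog_arm", "data": {
  "commands": [0,0,-0.02,0,0,0,0,0,-0.012,0,0,0,0,0,-0.002,0,0,0,0,0,0,0,0,0,0,0,-0.001,0,0,0,0,0,0,0,0,0]
}}

```text
time: 25.88
tcp_pos: [556.3, 16.5, 321.1]
tool_rot: [0.297, 3.127, 0.0]
wrist_force: [0.3, 0.5, -0.7]
grip_width: 91.3
gripper_force: 0.0
```

Request:
{"op": "jog_arm", "data": {
  "commands": [0,0,-0.001,0,0,0,0,0,-0.001,0,0,0,0,0,0,0,0,0]
}}

```text
time: 26.25
tcp_pos: [556.3, 16.5, 319.8]
tool_rot: [0.297, 3.126, 0.0]
wrist_force: [-1.2, 0.7, 6.2]
grip_width: 91.1
gripper_force: 2.9
```

Request:
{"op": "jog_arm", "data": {
  "commands": [0,0,-0.001,0,0,0,0,0,0,0,0,0,0,0,0,0,0,0]
}}

```text
time: 26.62
tcp_pos: [556.2, 16.6, 319.7]
tool_rot: [0.297, 3.126, 0.0]
wrist_force: [-3.1, 1.2, 10.1]
grip_width: 90.8
gripper_force: 5.1
```

Request:
{"op": "jog_arm", "data": {
  "commands": [0,0,-0.0005,0,0,0,0,0,0,0,0,0,0,0,0,0,0,0,0,0,0,0,0,0,0,0,0,0,0,0,0,0,0,0,0,0,0,0,0,0,0,0,0,0,0,0,0,0,0,0,0,0,0,0]
}}

```text
time: 27.75
tcp_pos: [556.2, 16.6, 319.6]
tool_rot: [0.297, 3.125, 0.0]
wrist_force: [-3.5, 1.3, 12.5]
grip_width: 91.0
gripper_force: 6.3
```

```bash
python3 - <<'E'
from h import *
s=state();print(s['time'],s['tcp_pos'],s['wrist_force'],s['gripper_force'],s['ft_torque'])
c=camera('wrist');cv2.imwrite('pics/w10.png',cv2.resize(c['frame'][100:300,100:400],(750,500),interpolation=cv2.INTER_CUBIC))
E
```

```text
27.75 [556.17360355  16.60375761 319.62306707] [-3.46236184  1.29261489 12.52133551] 6.283096249680966 [-0.27543542  0.61709293 -0.1667176 ]
```

View pics/w10.png

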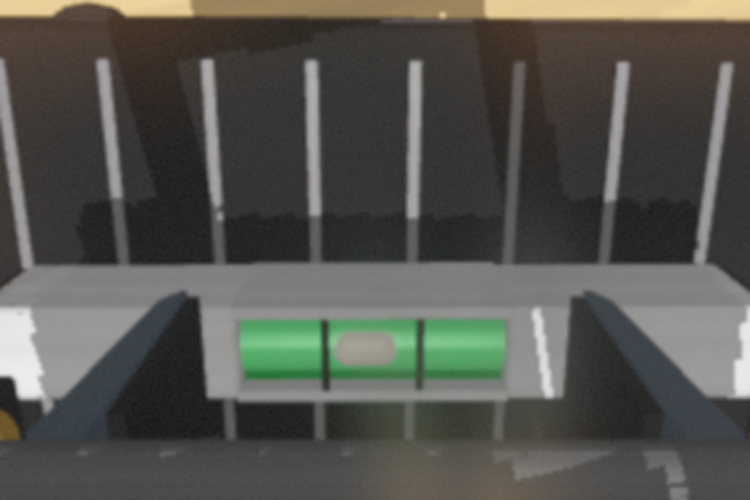

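The bubble, centred at about x 365 between lines at 325 and 419, is roughly -1.8 mm off centre. The push is steady at about 12 N, so I'm handing in.

```bash
python3 -c "
from station import *
print(hand_in())"
```

```text
the job is handed in; nothing more can be done
None
```

The job is handed in with no verdict shown: the level lies on the middle of the board with its bubble between the lines (about -1.8 mm off centre), both fingertips press it down at about 12 N, and nothing touched the jar, can or carton; I viewed 11 pictures, one over the limit of 10.

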